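# Clamp a wooden block with the torque-limited handle

### The job

Lay the wooden block in the clamping fixture, between the low fixed rail and the sliding pad, and slide it gently fully home against the end stop. Then swing the fixture's handle clockwise (seen from above) until its torque-limiting clutch clicks over, stop right there without tightening any further, and let go so that the block stays clamped. Leave the other tools on the bench alone.

Things in the scene. Friction and masses are not known exactly. Their poses are not given: they have to be found in the camera images.
- block_center (a point): centre of the plain wooden block, 45 x 110 x 45 mm (x, y, z of its own axes; its y axis is its long axis), 0.18 to 0.33 kg, lying on the bench, the point 22.5 mm above its underside
- wood_block: the same wooden block; origin at the centre of its underside, same axes
- fixture: grey clamping fixture fixed to the bench; origin on the bench under the nest. Base plate 12 mm thick, x -85 to +95, y -60 to +150 mm. The nest is a channel along its x axis: rail on the -y side (face at y = -22.5 mm, top 30 mm above the bench), sliding pad on the +y side, end stop at the +x end (face at x = +65 mm). Guide (36 mm high) and hub (79 mm with ball) stand at y = 54 to 132 mm
- end_stop: steel end stop of the nest, 15 x 50 mm, 24 mm above the base plate; origin at the centre of its underside, its face toward the nest is 7.5 mm on its -x side; same axes as the fixture
- hub (a point): point on the handle's vertical axis, 100 mm above the bench. The handle turns clockwise against about 0.8 N m of friction (7 N at the knob), rising as the pad presses to about 1.4 N m (12 N) where the clutch lets go, 0.6 to 1.4 rad from the start; the torque then falls to nothing and the handle runs ahead 0.12 rad. Pushed on it tightens further. The clamp holds when let go
- knob (a point): middle of the upright round black knob at the handle's end, 100 mm above the bench: 26 mm diameter, 40 mm tall (79 to 119 mm above the bench), 115 mm from the hub axis; a steel arm of 11 mm diameter runs below it (top 77 mm above the bench). At the start it points toward the robot and to its left (138 degrees from the fixture's x axis)
- tape_measure_center (a point): bystander: tape measure, 38 x 90 x 64 mm, half-way up
- pvc_tee_center (a point): bystander: grey plastic pipe tee, 55 x 80 x 30 mm, half-way up
- screwdriver_center (a point): bystander: screwdriver, 27 x 164 x 27 mm, half-way up
- nest (a point): centre of the block's underside when it is home: on the base plate, 12 mm above the bench, at x = +10, y = 0 mm of the fixture; same axes as the fixture. The block's long axis lies along x, one long side against the rail, its end against the end stop
- clutch_ball_center (a point): centre of the 10 mm steel ball in the middle of the hub top, 74 mm above the bench at rest; it rises by at most 7 mm while the clutch rides over its tooth and drops back at the end of the click
- ram: sliding ram on the +y side, driven toward the rail by the handle; it carries a spring and in front of it a steel pad, 50 mm wide (x), top 32 mm above the bench. Origin in the guide, fixture axes. The pad's face stands 7 to 22 mm clear of a block that touches the rail (how far it is screwed out varies and does not show in the ram's position); the click comes at about 28 N on the block
There are look-alikes about, which are no part of the job. What is meant by the wood_block is not blue or red, and is the larger of those in its own colour.

How it is judged:
By the outcome, as a careful person would: the job done as asked, in the order asked, and still so for the second after the job is handed in, with the robot touching nothing.
It also fails if it takes over 72 s, if anything falls off the work surface, if the arm or the gripper's body presses on something with over 40 N, if the wrist force passes 120 N, or if a joint passes its speed limit or range.

### The arm

A 6-joint arm with a two-finger parallel gripper is mounted at the origin on a cart in front of the work surface, level with it; the furniture and walls round the work are solid. World frame = base frame: x ahead of the robot, y to its left, z up, the work surface at z = 0. Lengths are in mm, angles in rad, forces in N, time in s.
With the tool pointing down it reaches from about 350 to 775 mm from the base axis. Payload 7.3 kg.
Tool frame: the origin (TCP) lies at the very end of the fingers, on their centre line; the grasp point (between the pads) lies 19 mm behind it (bot.grasp_offset is the distance from the TCP to the grasp point, in mm); z points along the fingers, y is the direction in which the jaws open and shut (so a half turn about z gives the same grasp; the last joint's range is limited). The gripper opens to 92 mm and grips with 3 to 60 N. Pads are 19 mm wide; open, the fingers measure 130 mm over their backs; the gripper's body (75 mm by 190 mm) begins 47 mm behind the grasp point.
Start: joints at [-1.333, 0.342, 1.524, -0, 1.275, -0.146], TCP at [196.608, -486.816, 226.741] pointing down, gripper open.
Joint ranges: [-2.53, 2.53], [-0.77, 2.02], [0.04, 2.7], [-1, 4.14], [0.28, 2.66], [-3.11, 3.11]. Speed limits (rad/s): [2.57, 2.57, 3.14, 3.14, 3.14, 3.14].

### API

Orientations are given as [roll, pitch, yaw] about the fixed x, y, z axes, in that order (R = Rz(yaw) Ry(pitch) Rx(roll)).
In Python, from plant import bot gives the robot as it stands.
- The arm moves only by the tool servo_tool, never from a script. Its arguments are lists of equal length, an entry for each row: "angular": the turn, a rotation vector about the world's x, y, z in degrees, a list of three; "slide": the shift along the world's x, y, z in mm, a list of three; "grip": the opening, from -1 (shut) to 1 (fully open), so that 0 is half open. In form: {"angular": [[ax, ay, az], ...], "slide": [[dx, dy, dz], ...], "grip": [grip, ...]}. A call has 1 to 10 rows; each row is the pose to reach, as a shift and turn from the pose commanded when the call began; what a row does not reach only later rows make up. A row lasts 1/12 s, in which the tool goes at most 41.7 mm and 7.16 degrees, less where a joint would pass 70% of its speed; a pose out of reach is approached as far as the arm can. A call with a gripper value outside its range is refused whole. The fingers move at their own pace and stop on an object; the grip force is fixed at half the most. Time passes only in rows, so rows that repeat a pose let the fingers close. It gives the time, the measured TCP pose, the force and the opening at its end, in the units of the state.
- bot.get_obs(): the state, without advancing time (a new reading comes with each control period).
- bot.capture(name): name is "scene" or "top" or "wrist"; returns a dict with "img" (420x560x3 uint8, blue, green, red), "range_z" (420x560 float32, mm along the optical axis (not along the pixel's ray), 0 where there is no reading), "fov_y" (degrees; the focal length in pixels is half the picture's height over the tangent of half this angle, whatever the lens; pixels are square), "cx", "cy" (the principal point, pixels), "dist" ([k1, k2, p1, p2, k3] as OpenCV has them; the pictures are not rectified), "R" (3x3) and "t" (3): a world point X has camera coordinates R X + t; the wrist camera has in their place "T_tool_cam" (4x4, takes a point from camera to tool coordinates, whose origin is the TCP and whose axes are the flange's). Camera axes: x right, y down, z forward; pixel columns grow to the right and rows downward; lengths in mm; the calibration is good to about 2 mm. A picture is of the moment at which its call begins: read the wrist's pose just before it.
- bot.close_job(): hands the job in, once; it reports no verdict.
The state is a dict: "time": time; "joint_positions": joint angles; "dq": joint speeds; "tau": joint torques, N m; "tool_pos": TCP position; "tcp_rot": TCP orientation; "contact_force": force on the tool from outside, world axes, zero at the start; "moment": the same for the moment, N m; "grip_width": finger opening in mm.
Only numpy, scipy, OpenCV 4.12 (cv2) and the standard library are available. Lean on these libraries where they do the work, as an engineer would, in place of code of your own. Each camera call takes 0.05 s, during which the arm holds its last target.

## Working session

There is one attempt and no reset: what is moved stays moved. The work goes in short steps, Python scripts to look and compute and a tool call to move; the robot and the scene stay as the last step left them, time stands still between calls to the robot, and variables do not carry over. Pictures are saved under pics/ and viewed, and the job is handed in when it is done.

Besides the shell and the picture viewer there is one more tool, called after "Emit:" as name(argument=value, ...), one argument or row to a line, values as JSON. servo_tool: Moves the arm, as the interface text tells. Its arguments: {"type":"object","properties":{"angular":{"type":"array","items":{"type":"array","items":{"type":"number"}}},"slide":{"type":"array","items":{"type":"array","items":{"type":"number"}}},"grip":{"type":"array","items":{"type":"number"}}},"required":["angular","slide","grip"]}

```bash
ls; mkdir -p pics; cat > h.py <<'E'
import numpy as np, cv2
from plant import bot
def K(c):
    h=c["img"].shape[0]; f=h/2/np.tan(np.radians(c["fov_y"])/2)
    return np.array([[f,0,c["cx"]],[0,f,c["cy"]],[0,0,1]])
def ext(c,obs=None):
    if "R" in c: return np.array(c["R"]),np.array(c["t"])
    from scipy.spatial.transform import Rotation as Ro
    T=np.eye(4);T[:3,:3]=Ro.from_euler("xyz",obs["tcp_rot"]).as_matrix();T[:3,3]=obs["tool_pos"]
    M=np.linalg.inv(T@np.array(c["T_tool_cam"]));return M[:3,:3],M[:3,3]
def plane(c,uv,z,obs=None):
    R,t=ext(c,obs); uv=np.array(uv,float).reshape(-1,1,2)
    n=cv2.undistortPoints(uv,K(c),np.array(c["dist"],float)).reshape(-1,2)
    d=np.c_[n,np.ones(len(n))]@R; o=-R.T@t
    return o+d*((z-o[2])/d[:,2])[:,None]
def proj(c,X,obs=None):
    R,t=ext(c,obs)
    return cv2.projectPoints(np.array(X,float).reshape(-1,1,3),cv2.Rodrigues(R)[0],t,K(c),np.array(c["dist"],float))[0].reshape(-1,2)
def cloud(c,obs=None):
    R,t=ext(c,obs); h,w=c["range_z"].shape
    u,v=np.meshgrid(np.arange(w),np.arange(h))
    n=cv2.undistortPoints(np.stack([u,v],-1).reshape(-1,1,2).astype(float),K(c),np.array(c["dist"],float)).reshape(-1,2)
    Z=c["range_z"].reshape(-1,1); P=np.c_[n,np.ones(len(n))]*Z
    return ((P-t)@R).reshape(h,w,3)
E
python3 - <<'E'
from h import *
print(bot.get_obs())
for n in ["scene","top","wrist"]:
    c=bot.capture(n); cv2.imwrite(f"pics/{n}0.png",c["img"]); print(n,c["fov_y"],c["cx"],c["cy"],c["dist"], c.get("T_tool_cam"))
    np.save(f"pics/{n}0.npy",c,allow_pickle=True)
E
```

```text
pics
{'time': 0.0, 'joint_positions': array([-1.33301683e+00,  3.42743655e-01,  1.52503164e+00, -1.33021570e-05,
        1.27541258e+00, -1.45975438e-01]), 'dq': array([-9.90735165e-04,  7.94816116e-04,  1.78820665e-04, -2.17709542e-05,
       -2.27048148e-03, -7.05416848e-05]), 'tau': array([ 3.84647910e-05, -4.31238055e+01, -2.44224715e+01,  7.17138383e-02,
        5.57273731e-02, -1.25656666e-04]), 'tool_pos': array([ 196.4915557 , -486.39074817,  226.02900856]), 'tcp_rot': array([-3.14001255e+00, -2.19451601e-04,  3.83758646e-01]), 'contact_force': array([-1.04319127, -0.71570403,  0.46493676]), 'moment': array([-0.04179332, -0.0413676 ,  0.02902991]), 'grip_width': 91.95529640931954}
scene 56.89578628149537 284.47928243407836 210.36944957481944 [-0.08040786  0.          0.          0.          0.        ] None
top 57.9405920440848 276.6037648942163 207.85194283218635 [-0.06642514  0.          0.          0.          0.        ] None
wrist 64.33268632542672 279.2982567572459 204.1469543962737 [-0.00319151  0.          0.          0.          0.        ] [[-7.13925482e-04 -9.57250845e-01 -2.89258208e-01  7.79430010e+01]
 [ 9.99999745e-01 -6.92672712e-04 -1.75842066e-04 -5.03458464e-01]
 [-3.20363011e-05 -2.89258260e-01  9.57251095e-01 -1.58523895e+02]
 [ 0.00000000e+00  0.00000000e+00  0.00000000e+00  1.00000000e+00]]
```

View pics/scene0.png

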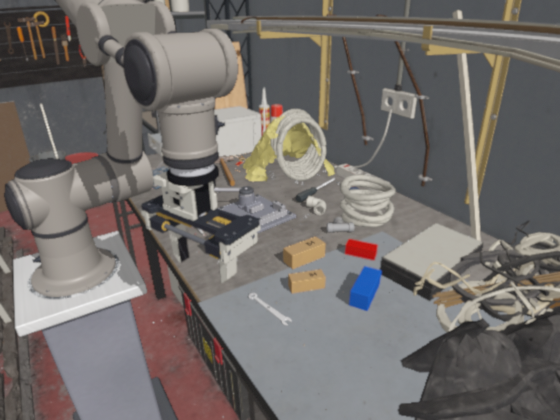

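View pics/top0.png

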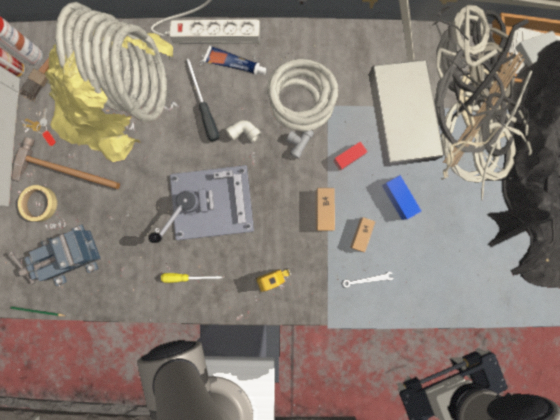

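```bash
python3 - <<'E'
from h import *
c=np.load("pics/top0.npy",allow_pickle=True).item()
cv2.imwrite("pics/crop1.png",cv2.resize(c["img"][150:260,140:280],None,fx=5.5,fy=5.5,interpolation=cv2.INTER_CUBIC))
cv2.imwrite("pics/crop2.png",cv2.resize(c["img"][170:260,300:400],None,fx=6,fy=6,interpolation=cv2.INTER_CUBIC))
P=cloud(c)
for uv in [(326,210),(363,235),(210,203),(155,238),(184,200),(240,200),(224,173),(200,230)]: print(uv,P[uv[1],uv[0]].round(1))
print(-c["R"].T@c["t"])
E
```

```text
(326, 210) [ 543.9 -290.5   43.2]
(363, 235) [ 480.3 -388.2   33.8]
(210, 203) [560.1  11.5  33.6]
(155, 238) [467.1 125.7 120.7]
(184, 200) [562.8  69.   79.1]
(240, 200) [569.  -66.7  31.2]
(224, 173) [639.7 -23.6  34.1]
(200, 230) [489.8  40.   13.7]
[ 466.49795408 -163.99468543 1019.22806466]
```

View pics/crop1.png

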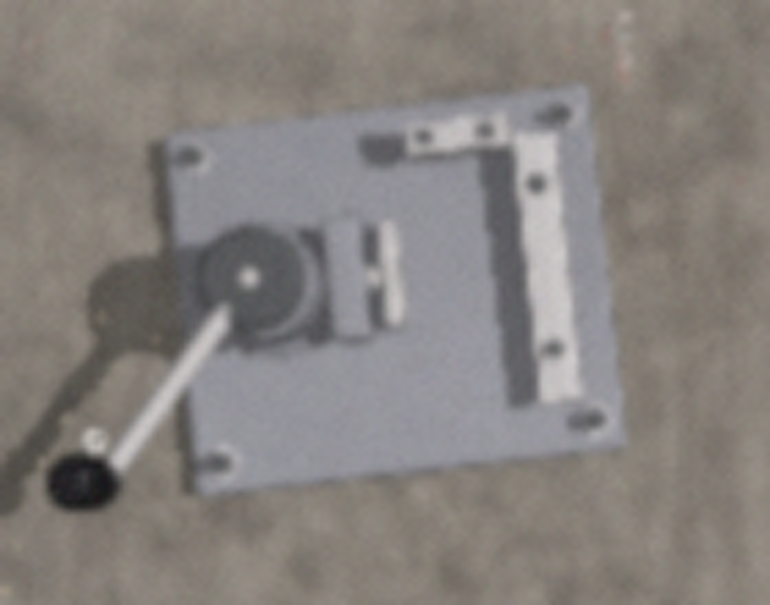

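View pics/crop2.png

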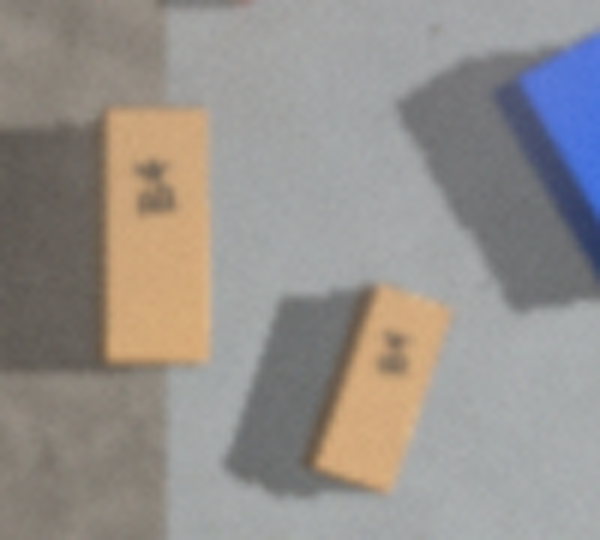

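```bash
python3 - <<'E'
from h import *
c=np.load("pics/top0.npy",allow_pickle=True).item()
hsv=cv2.cvtColor(c["img"],cv2.COLOR_BGR2HSV)
m=((hsv[...,0]>8)&(hsv[...,0]<22)&(hsv[...,1]>90)).astype(np.uint8)
m[:,:300]=0;m[:,400:]=0
cs,_=cv2.findContours(m,cv2.RETR_EXTERNAL,cv2.CHAIN_APPROX_NONE)
for k in cs:
    if cv2.contourArea(k)<200: continue
    P=plane(c,k.reshape(-1,2),45)[:,:2].astype(np.float32)
    print(cv2.minAreaRect(P))
def q(p): return np.array(p,float)/5.5+np.array([140,150])-0.4
F=np.array([[95,150],[95,-60],[-85,-60],[-85,150.]])
I=np.array([[165,138],[588,88],[625,443],[195,493.]])
W=plane(c,q(I),12)[:,:2]
def fit(A,B):
    a=A-A.mean(0);b=B-B.mean(0);H=a.T@b;U,S,V=np.linalg.svd(H);R=(U@V).T
    return R,B.mean(0)-R@A.mean(0)
R,t=fit(F,W);print("yaw",np.degrees(np.arctan2(R[1,0],R[0,0])),"org",t,"res",(F@R.T+t-W).round(1))
for p,z,n in [((515,132),30,'rail inner +x'),((540,405),30,'rail inner -x'),((505,150),36,'stop'),((407,157),36,'stop'),((250,277),75,'ball'),((84,482),119,'knob'),((380,225),32,'pad'),((386,325),32,'pad'),((402,222),32,'padf'),((407,325),32,'padf')]:
    w=plane(c,q(p),z)[0]; print(n,w.round(1),(R.T@(w[:2]-t)).round(1))
E
```

```text
((482.0314025878906, -384.2593078613281), (33.29273223876953, 81.2254638671875), 70.99950408935547)
((545.2568969726562, -287.68634033203125), (41.46770095825195, 106.52046966552734), 89.8325424194336)
yaw 7.0304265020590915 org [564.97025629 -32.40241712] res [[ 2.9  1.1]
 [ 2.3  0.4]
 [-3.  -1. ]
 [-2.3 -0.5]]
rail inner +x [639.  -47.5  30. ] [ 71.7 -24. ]
rail inner -x [508.1 -61.9  30. ] [-60.1 -22.3]
stop [629.3 -43.6  36. ] [ 62.4 -18.9]
stop [625.5   3.2  36. ] [64.5 28. ]
ball [563.3  67.3  75. ] [10.5 99.2]
knob [468.9 126.6 119. ] [-75.9 169.6]
pad [593.2  16.1  32. ] [34.  44.6]
pad [545.3  12.   32. ] [-14.1  46.5]
padf [594.8   5.5  32. ] [34.2 34. ]
padf [545.4   2.   32. ] [-15.2  36.5]
```

Emit:
servo_tool(
  angular=[
    [0,0,-5],
    [0,0,-10],
    [0,0,-15],
    [0,0,-20],
    [0,0,-22],
    [0,0,-22],
    [0,0,-22],
    [0,0,-22],
    [0,0,-22],
    [0,0,-22],
  ],
  slide=[
    [35,20,0],
    [70,40,0],
    [105,60,0],
    [140,80,0],
    [175,100,0],
    [210,120,0],
    [245,140,0],
    [280,160,0],
    [315,180,0],
    [348,199,0],
  ],
  grip=[1,1,1,1,1,1,1,1,1,1],
)

```text
time: 0.98
tool_pos: [546.2, -286.2, 226.4]
tcp_rot: [-3.141, 0.0, 0.0]
contact_force: [-0.1, -1.1, -0.7]
grip_width: 92.2
```

Emit:
servo_tool(
  angular=[
    [0,0,0],
    [0,0,0],
    [0,0,0],
  ],
  slide=[
    [0,0,0],
    [0,0,0],
    [0,0,0],
  ],
  grip=[1,1,1],
)

```text
time: 1.23
tool_pos: [544.2, -287.7, 226.1]
tcp_rot: [-3.141, 0.001, 0.0]
contact_force: [-0.2, -0.7, 0.5]
grip_width: 91.7
```

```bash
cat > w.py <<'E'
import sys
from h import *
o=bot.get_obs(); c=bot.capture("wrist"); n=sys.argv[1]
cv2.imwrite(f"pics/{n}.png",c["img"]); c["obs"]=o; np.save(f"pics/{n}.npy",c,allow_pickle=True)
print(o["time"],o["tool_pos"],o["tcp_rot"],o["contact_force"],o["grip_width"],o["joint_positions"].round(2))
E
python3 w.py w1
```

```text
1.2333 [ 544.15870457 -287.73394019  226.12255001] [-3.14128953e+00  1.45140188e-03  3.89793003e-04] [-0.2406276  -0.67193021  0.51407978] 91.70860880021348 [-0.61  0.51  1.26 -0.    1.38  0.96]
```

View pics/w1.png

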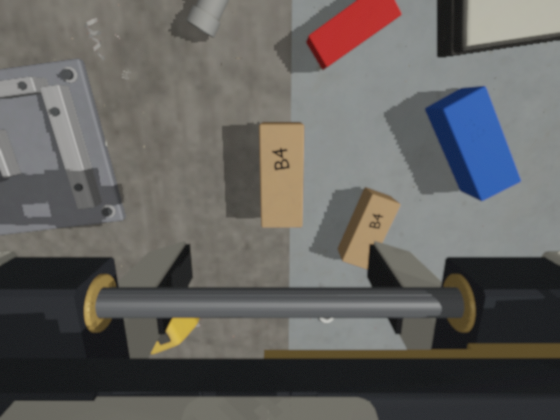

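```bash
python3 - <<'E'
from h import *
c=np.load("pics/w1.npy",allow_pickle=True).item();o=c["obs"]
hsv=cv2.cvtColor(c["img"],cv2.COLOR_BGR2HSV)
m=((hsv[...,0]>8)&(hsv[...,0]<22)&(hsv[...,1]>90)).astype(np.uint8);m[240:]=0
cs,_=cv2.findContours(m,cv2.RETR_EXTERNAL,cv2.CHAIN_APPROX_NONE)
for k in cs:
    if cv2.contourArea(k)<1000: continue
    print(cv2.boundingRect(k),cv2.minAreaRect(plane(c,k.reshape(-1,2),45,o)[:,:2].astype(np.float32)))
P=cloud(c,o);print(P[170,282],P[150,250])
for uv,z in [((52,88),30),((73,207),30),((80,60),12),((122,218),12)]: print(plane(c,uv,z,o))
E
```

```text
(343, 189, 55, 51) ((501.2926940917969, -385.7353210449219), (40.568077087402344, 61.11521911621094), 70.3260269165039)
(260, 123, 42, 103) ((549.2081298828125, -288.4648742675781), (107.5723876953125, 42.29322052001953), 0.012427134439349174)
[ 555.92625773 -290.09808984   45.53299412] [ 5.70316431e+02 -2.53714886e+02  1.23901173e-01]
[[636.59179241 -58.80729542  30.        ]]
[[511.22445636 -57.47838045  30.        ]]
[[664.62026764 -81.56851775  12.        ]]
[[ 491.95665446 -101.39165287   12.        ]]
```

Emit:
servo_tool(
  angular=[
    [0,0,0],
    [0,0,0],
    [0,0,0],
    [0,0,0],
    [0,0,0],
    [0,0,0],
    [0,0,0],
    [0,0,0],
    [0,0,0],
  ],
  slide=[
    [1,0,-30],
    [2,0,-60],
    [2,0,-90],
    [2,0,-120],
    [2,0,-150],
    [2,0,-170],
    [2,0,-185],
    [2,0,-195],
    [2,0,-201],
  ],
  grip=[1,1,1,1,1,1,1,1,1],
)

```text
time: 2.03
tool_pos: [545.3, -288.6, 24.8]
tcp_rot: [-3.141, 0.001, -0.002]
contact_force: [-0.3, -0.3, 0.2]
grip_width: 92.1
```

Emit:
servo_tool(
  angular=[
    [0,0,0],
    [0,0,0],
    [0,0,0],
    [0,0,0],
    [0,0,0],
    [0,0,0],
    [0,0,0],
    [0,0,0],
  ],
  slide=[
    [0,0,0],
    [0,0,0],
    [0,0,0],
    [0,0,0],
    [0,0,0],
    [0,0,0],
    [0,0,0],
    [0,0,0],
  ],
  grip=[-1,-1,-1,-1,-1,-1,-1,-1],
)

```text
time: 2.7
tool_pos: [546.8, -288.1, 26.1]
tcp_rot: [3.141, -0.001, 0.0]
contact_force: [-0.5, 0.4, 0.9]
grip_width: 44.6
```

Emit:
servo_tool(
  angular=[
    [0,0,0],
    [0,0,0],
    [0,0,0],
    [0,0,0],
    [0,0,1],
    [0,0,2],
    [0,0,3],
    [0,0,4],
    [0,0,5],
    [0,0,6.5],
  ],
  slide=[
    [0,0,15],
    [0,0,45],
    [0,20,80],
    [0,50,110],
    [-5,80,140],
    [-10,120,150],
    [-20,160,150],
    [-30,195,150],
    [-35,230,150],
    [-40,255,150],
  ],
  grip=[-1,-1,-1,-1,-1,-1,-1,-1,-1,-1],
)

```text
time: 3.53
tool_pos: [505.3, -30.0, 175.7]
tcp_rot: [-3.141, 0.001, 0.115]
contact_force: [0.5, -0.3, -2.2]
grip_width: 44.8
```

Emit:
servo_tool(
  angular=[
    [0,0,0],
    [0,0,0],
    [0,0,0],
    [0,0,0],
  ],
  slide=[
    [0,0,0],
    [0,0,0],
    [0,0,0],
    [0,0,0],
  ],
  grip=[-1,-1,-1,-1],
)

```text
time: 3.87
tool_pos: [506.8, -33.8, 175.6]
tcp_rot: [3.141, 0.0, 0.112]
contact_force: [0.2, 0.7, -3.2]
grip_width: 44.7
```

```bash
python3 w.py w2
```

```text
3.8667 [506.83210043 -33.7836594  175.55873645] [3.14127827e+00 1.75761297e-04 1.11975238e-01] [ 0.19368189  0.67639083 -3.22331941] 44.7345619876009 [-0.22  0.36  1.65 -0.    1.13  1.24]
```

View pics/w2.png

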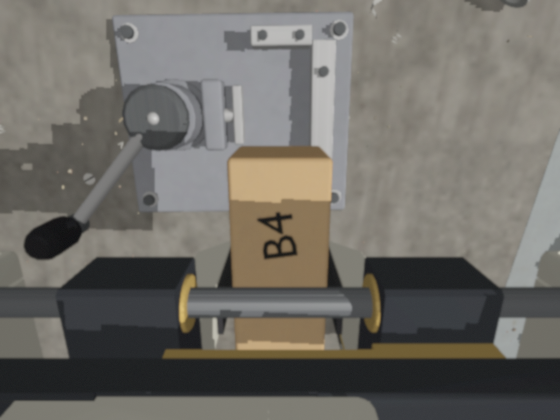

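```bash
python3 - <<'E'
from h import *
c=np.load("pics/w2.npy",allow_pickle=True).item()
cv2.imwrite("pics/crop3.png",cv2.resize(c["img"][5:155,220:360],None,fx=4,fy=4,interpolation=cv2.INTER_CUBIC))
cv2.imwrite("pics/crop4.png",cv2.resize(c["img"][130:240,200:360],None,fx=4,fy=4,interpolation=cv2.INTER_CUBIC))
E
```

```text
(no output)
```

View pics/crop3.png

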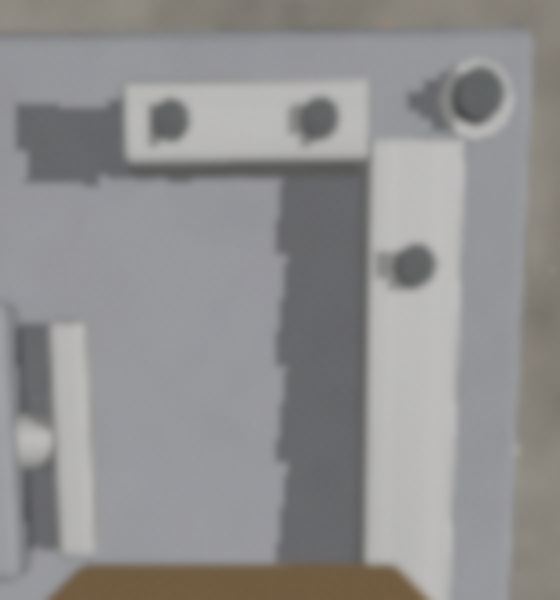

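View pics/crop4.png

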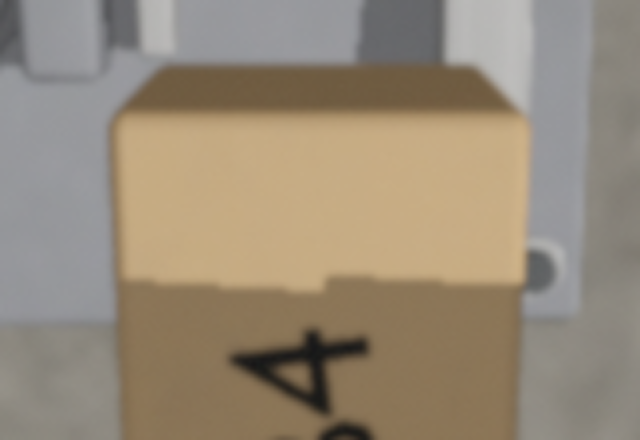

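```bash
python3 - <<'E'
from h import *
c=np.load("pics/w2.npy",allow_pickle=True).item();o=c["obs"]
q=lambda p:np.array(p)/4+np.array([220,5])-.4
q2=lambda p:np.array(p)/4+np.array([200,130])-.4
def s(n,a,b,z,f=q):
    A=plane(c,[f(a),f(b)],z,o)[:,:2];d=A[1]-A[0];print(n,A.round(1).tolist(),"ang",np.degrees(np.arctan2(d[1],d[0])).round(2),"len",np.hypot(*d).round(1));return A
r=s("rail in",(364,565),(371,145),30)
r2=s("rail out",(448,597),(465,142),30)
st=s("stop",(125,162),(367,159),36)
s("stopback",(124,87),(366,79),36)
s("plate +x",(0,32),(530,32),12); s("plate-y",(512,580),(533,40),12)
s("padface",(94,552),(87,322),32)
zb=o["tool_pos"][2]-26
s("blk top end",(112,112),(528,112),zb+45,q2)
s("blk bot end",(158,66),(470,66),zb,q2)
s("blk -y edge top",(520,400),(528,112),zb+45,q2)
s("blk +y edge top",(120,400),(112,112),zb+45,q2)
E
```

```text
rail in [[550.6, -57.0], [636.4, -46.5]] ang 6.96 len 86.5
rail out [[545.6, -77.0], [639.2, -65.8]] ang 6.81 len 94.3
stop [[626.7, 3.3], [632.7, -45.6]] ang -82.97 len 49.3
stopback [[640.4, 4.7], [647.3, -43.4]] ang -81.91 len 48.6
plate +x [[652.6, 34.5], [665.3, -78.7]] ang -83.62 len 113.9
plate-y [[549.1, -94.7], [663.8, -79.6]] ang 7.5 len 115.8
padface [[547.0, 3.7], [595.3, 9.1]] ang 6.35 len 48.6
blk top end [[560.1, -5.6], [564.9, -48.9]] ang -83.63 len 43.6
blk bot end [[559.3, -5.3], [564.1, -47.8]] ang -83.63 len 42.8
blk -y edge top [[532.9, -53.0], [564.9, -48.9]] ang 7.38 len 32.3
blk +y edge top [[528.0, -8.6], [560.1, -5.6]] ang 5.4 len 32.3
```

Emit:
servo_tool(
  angular=[
    [0,0,0.3],
    [0,0,0.6],
    [0,0,0.6],
    [0,0,0.6],
    [0,0,0.6],
    [0,0,0.6],
    [0,0,0.6],
    [0,0,0.6],
    [0,0,0.6],
    [0,0,0.6],
  ],
  slide=[
    [20,1.5,0],
    [41.9,3.1,-20],
    [41.9,3.1,-45],
    [41.9,3.1,-70],
    [41.9,3.1,-95],
    [41.9,3.1,-115],
    [41.9,3.1,-125],
    [41.9,3.1,-131],
    [41.9,3.1,-134],
    [41.9,3.1,-135],
  ],
  grip=[-1,-1,-1,-1,-1,-1,-1,-1,-1,-1],
)

```text
time: 4.75
tool_pos: [549.0, -30.2, 41.1]
tcp_rot: [3.141, -0.001, 0.123]
contact_force: [0.1, 0.1, -1.7]
grip_width: 44.6
```

Emit:
servo_tool(
  angular=[
    [0,0,0],
    [0,0,0],
    [0,0,0],
    [0,0,0],
  ],
  slide=[
    [0,0,-1],
    [0,0,-2],
    [0,0,-2.5],
    [0,0,-2.5],
  ],
  grip=[-1,-1,-1,-1],
)

```text
time: 5.08
tool_pos: [548.8, -29.7, 38.8]
tcp_rot: [3.141, -0.001, 0.124]
contact_force: [-0.2, 0.4, -2.9]
grip_width: 44.9
```

```bash
python3 w.py w3
```

```text
5.0833 [548.79962045 -29.72451525  38.7818989 ] [ 3.14118736e+00 -9.54863850e-04  1.23840780e-01] [-0.19591937  0.35632679 -2.94412765] 44.85903139331573 [-0.19  0.6   1.68 -0.    0.86  1.25]
```

View pics/w3.png

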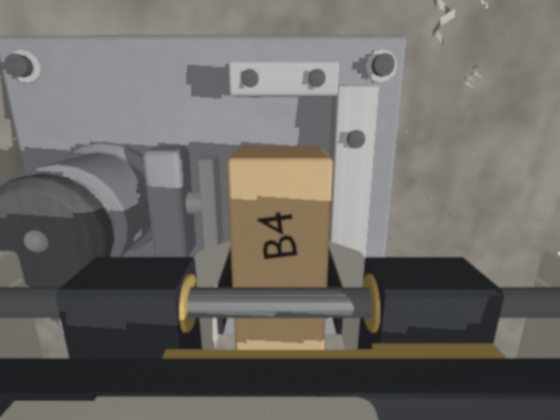

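Emit:
servo_tool(
  angular=[
    [0,0,0],
    [0,0,0],
    [0,0,0],
    [0,0,0],
  ],
  slide=[
    [0,0,-0.5],
    [0,0,-1],
    [0,0,-1.2],
    [0,0,-1.2],
  ],
  grip=[-1,-1,-1,-1],
)

```text
time: 5.47
tool_pos: [548.8, -29.7, 38.0]
tcp_rot: [3.141, -0.001, 0.124]
contact_force: [-2.7, 1.0, 6.0]
grip_width: 44.9
```

Emit:
servo_tool(
  angular=[
    [0,0,0],
    [0,0,0],
    [0,0,0],
    [0,0,0],
    [0,0,0],
  ],
  slide=[
    [0.1,-0.5,0.5],
    [0.1,-1,0.5],
    [0.2,-1.5,0.5],
    [0.2,-2,0.5],
    [0.2,-2,0.5],
  ],
  grip=[-1,-1,-1,-1,-1],
)

```text
time: 5.88
tool_pos: [549.0, -31.3, 38.0]
tcp_rot: [-3.141, -0.001, 0.124]
contact_force: [-0.5, 4.1, 5.9]
grip_width: 44.8
```

Emit:
servo_tool(
  angular=[
    [0,0,0],
    [0,0,0],
    [0,0,0],
  ],
  slide=[
    [0.1,-0.5,0],
    [0.1,-1,0],
    [0.1,-1,0],
  ],
  grip=[-1,-1,-1],
)

```text
time: 6.13
tool_pos: [549.2, -32.3, 38.0]
tcp_rot: [-3.141, -0.001, 0.124]
contact_force: [-0.6, 4.3, 4.7]
grip_width: 44.7
```

Emit:
servo_tool(
  angular=[
    [0,0,0],
    [0,0,0],
    [0,0,0],
  ],
  slide=[
    [0.1,-0.5,0],
    [0.1,-1,0],
    [0.1,-1,0],
  ],
  grip=[-1,-1,-1],
)

```text
time: 6.38
tool_pos: [549.4, -33.3, 38.0]
tcp_rot: [-3.141, -0.001, 0.124]
contact_force: [-0.3, 3.9, 5.5]
grip_width: 44.8
```

Emit:
servo_tool(
  angular=[
    [0,0,0],
    [0,0,0],
    [0,0,0],
  ],
  slide=[
    [0,-0.5,0],
    [0.1,-0.8,0],
    [0.1,-0.8,0],
  ],
  grip=[-1,-1,-1],
)

```text
time: 6.63
tool_pos: [549.4, -34.1, 38.0]
tcp_rot: [-3.141, -0.001, 0.124]
contact_force: [-0.2, 4.1, 5.3]
grip_width: 44.2
```

Emit:
servo_tool(
  angular=[
    [0,0,0],
    [0,0,0],
    [0,0,0],
  ],
  slide=[
    [0,-0.5,0],
    [0.1,-1,0],
    [0.1,-1,0],
  ],
  grip=[-1,-1,-1],
)

```text
time: 6.88
tool_pos: [549.5, -34.5, 38.1]
tcp_rot: [-3.14, -0.001, 0.124]
contact_force: [0.1, 6.6, 6.8]
grip_width: 45.0
```

Emit:
servo_tool(
  angular=[
    [0,0,0],
    [0,0,0],
    [0,0,0],
    [0,0,0],
    [0,0,0],
    [0,0,0],
    [0,0,0],
    [0,0,0],
    [0,0,0],
    [0,0,0],
  ],
  slide=[
    [-0.1,0.6,0],
    [2,0.8,0],
    [4.5,1.1,0],
    [7,1.4,0],
    [9.5,1.7,0],
    [12,2,0],
    [14.5,2.4,0],
    [17,2.7,0],
    [19,2.9,0],
    [20,3,0],
  ],
  grip=[-1,-1,-1,-1,-1,-1,-1,-1,-1,-1],
)

```text
time: 7.72
tool_pos: [566.9, -32.3, 38.0]
tcp_rot: [-3.141, 0.005, 0.124]
contact_force: [-11.0, 1.8, 13.5]
grip_width: 44.6
```

Emit:
servo_tool(
  angular=[
    [0,0,0],
    [0,0,0],
    [0,0,0],
    [0,0,0],
  ],
  slide=[
    [0.5,0.1,0],
    [1,0.1,0],
    [1.5,0.2,0],
    [1.5,0.2,0],
  ],
  grip=[-1,-1,-1,-1],
)

```text
time: 8.05
tool_pos: [568.3, -32.1, 38.0]
tcp_rot: [-3.141, 0.005, 0.124]
contact_force: [-11.3, 2.2, 12.8]
grip_width: 44.8
```

Emit:
servo_tool(
  angular=[
    [0,0,0],
    [0,0,0],
    [0,0,0],
  ],
  slide=[
    [0,0,0.5],
    [0,0,0.8],
    [0,0,0.8],
  ],
  grip=[-1,-1,-1],
)

```text
time: 8.3
tool_pos: [569.1, -32.0, 38.1]
tcp_rot: [-3.141, 0.003, 0.124]
contact_force: [-4.7, 2.7, 5.2]
grip_width: 44.6
```

```bash
python3 w.py w4
```

```text
8.3 [569.09374163 -32.01597718  38.06553843] [-3.14070331  0.00328801  0.12391858] [-4.66948823  2.67822089  5.15547399] 44.5857203795452 [-0.19  0.63  1.62 -0.    0.9   1.26]
```

View pics/w4.png

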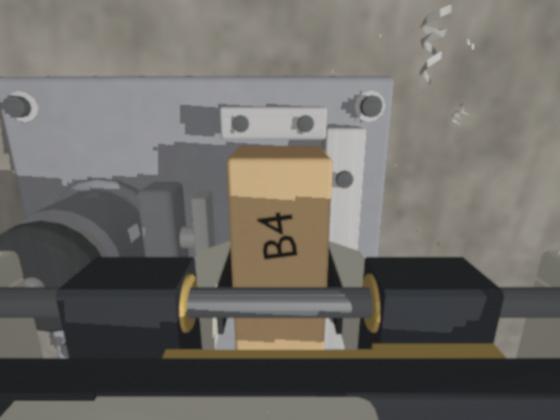

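Emit:
servo_tool(
  angular=[
    [0,0,0],
    [0,0,0],
    [0,0,0],
    [0,0,0],
    [0,0,0],
  ],
  slide=[
    [0.5,0.1,0.2],
    [1,0.1,0.3],
    [1.5,0.2,0.3],
    [2,0.2,0.3],
    [2,0.2,0.3],
  ],
  grip=[-1,-1,-1,-1,-1],
)

```text
time: 8.77
tool_pos: [571.2, -31.8, 38.1]
tcp_rot: [-3.141, 0.003, 0.124]
contact_force: [-5.2, 4.0, 3.2]
grip_width: 45.0
```

Emit:
servo_tool(
  angular=[
    [0,0,0],
    [0,0,0],
    [0,0,0],
  ],
  slide=[
    [0.5,0.1,0],
    [1,0.1,0],
    [1,0.1,0],
  ],
  grip=[-1,-1,-1],
)

```text
time: 9.02
tool_pos: [572.2, -31.7, 38.1]
tcp_rot: [-3.141, 0.003, 0.124]
contact_force: [-4.6, 2.5, 3.2]
grip_width: 44.9
```

Emit:
servo_tool(
  angular=[
    [0,0,0],
    [0,0,0],
    [0,0,0],
  ],
  slide=[
    [0.5,0.1,0],
    [1,0.1,0],
    [1,0.1,0],
  ],
  grip=[-1,-1,-1],
)

```text
time: 9.27
tool_pos: [573.2, -31.5, 38.1]
tcp_rot: [-3.141, 0.003, 0.124]
contact_force: [-4.7, 2.5, 2.5]
grip_width: 45.1
```

Emit:
servo_tool(
  angular=[
    [0,0,0],
    [0,0,0],
    [0,0,0],
  ],
  slide=[
    [0.5,0.1,0],
    [1,0.1,0],
    [1,0.1,0],
  ],
  grip=[-1,-1,-1],
)

```text
time: 9.52
tool_pos: [574.1, -31.4, 38.1]
tcp_rot: [-3.14, 0.003, 0.124]
contact_force: [-5.1, 2.9, 3.8]
grip_width: 44.9
```

Emit:
servo_tool(
  angular=[
    [0,0,0],
    [0,0,0],
    [0,0,0],
  ],
  slide=[
    [0.4,0.1,0],
    [0.8,0.1,0],
    [0.8,0.1,0],
  ],
  grip=[-1,-1,-1],
)

```text
time: 9.77
tool_pos: [574.5, -31.3, 38.1]
tcp_rot: [-3.14, 0.005, 0.124]
contact_force: [-6.6, 3.2, 4.7]
grip_width: 44.6
```

Emit:
servo_tool(
  angular=[
    [0,0,0],
    [0,0,0],
    [0,0,0],
  ],
  slide=[
    [0.4,0,0],
    [0.8,0.1,0],
    [0.8,0.1,0],
  ],
  grip=[-1,-1,-1],
)

```text
time: 10.02
tool_pos: [574.4, -31.3, 38.1]
tcp_rot: [-3.14, 0.006, 0.124]
contact_force: [-10.1, 1.3, 7.0]
grip_width: 44.5
```

```bash
python3 w.py w5; python3 - <<'E'
from h import *
i=cv2.imread("pics/w5.png");cv2.imwrite("pics/crop5.png",cv2.resize(i[100:250,180:400],None,fx=3.6,fy=3.6,interpolation=cv2.INTER_CUBIC))
E
```

```text
10.0167 [574.44172751 -31.34792011  38.10221591] [-3.14029208  0.00626549  0.12409851] [-10.13427086   1.29141776   7.044495  ] 44.48172868242261 [-0.19  0.64  1.6  -0.    0.91  1.26]
```

View pics/crop5.png

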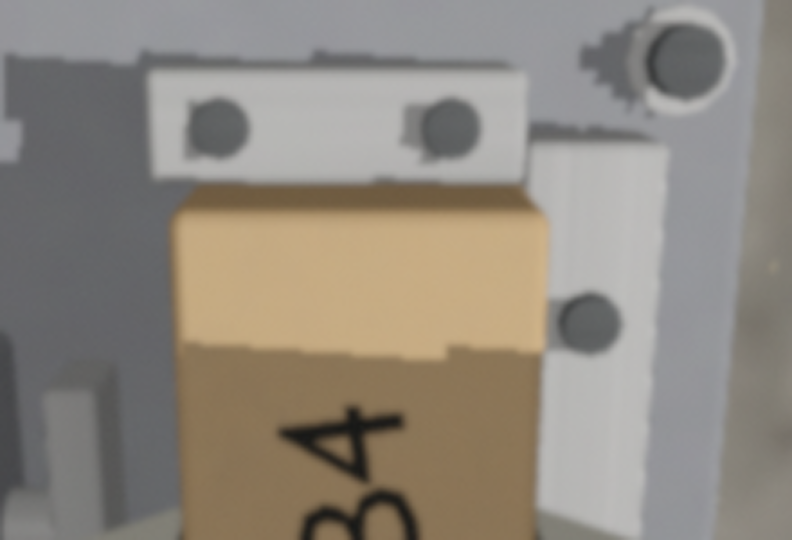

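Emit:
servo_tool(
  angular=[
    [0,0,0],
    [0,0,0],
    [0,0,0],
    [0,0,0],
    [0,0,0],
    [0,0,0],
    [0,0,0],
    [0,0,0],
  ],
  slide=[
    [-0.5,-0.2,0],
    [-0.8,-0.3,0],
    [-0.8,-0.3,0],
    [-0.8,-0.3,0],
    [-0.8,-0.3,0],
    [-0.8,-0.3,0],
    [-0.8,-0.3,0],
    [-0.8,-0.3,0],
  ],
  grip=[-1,-1,0.3,0.3,0.3,0.3,0.3,0.3],
)

```text
time: 10.73
tool_pos: [576.6, -32.1, 38.6]
tcp_rot: [3.141, -0.0, 0.124]
contact_force: [-0.7, -0.2, 0.2]
grip_width: 59.2
```

Emit:
servo_tool(
  angular=[
    [0,0,0],
    [0,0,0],
    [0,0,0],
    [0,0,0],
    [0,0,0],
    [0,0,0],
    [0,0,0],
    [0,0,0],
  ],
  slide=[
    [0,0,5],
    [0,0,20],
    [0,0,40],
    [0,0,70],
    [0,0,100],
    [0,0,120],
    [-30,0,120],
    [-30,0,120],
  ],
  grip=[0.3,0.3,0.3,0.3,0.3,0.3,0.3,0.3],
)

```text
time: 11.4
tool_pos: [542.7, -31.5, 159.6]
tcp_rot: [-3.141, 0.002, 0.124]
contact_force: [0.1, 0.5, -1.2]
grip_width: 59.9
```

```bash
python3 w.py w6; python3 - <<'E'
from h import *
c=bot.capture("top");np.save("pics/top1.npy",c,allow_pickle=True)
cv2.imwrite("pics/top1c.png",cv2.resize(c["img"][140:270,130:290],None,fx=4.5,fy=4.5,interpolation=cv2.INTER_CUBIC))
E
```

```text
11.4 [542.70291266 -31.46247005 159.63381328] [-3.14121480e+00  2.40370046e-03  1.24065827e-01] [ 0.07326872  0.49881118 -1.19264416] 59.90001659673063 [-0.2   0.44  1.57 -0.    1.13  1.25]
```

View pics/w6.png

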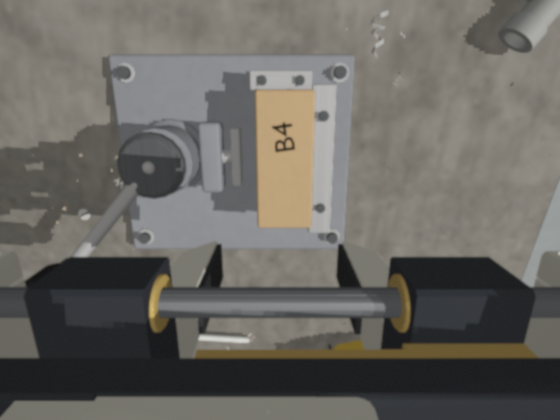

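View pics/top1c.png

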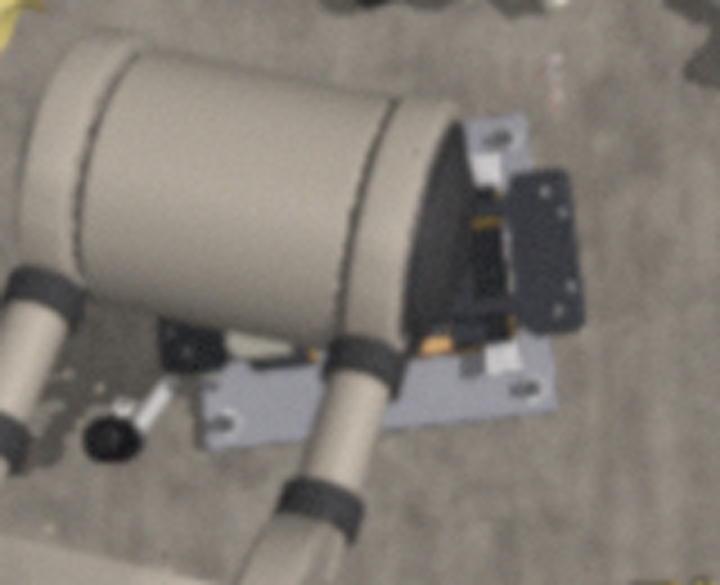

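```bash
python3 - <<'E'
from h import *
c=np.load("pics/w6.npy",allow_pickle=True).item();o=c["obs"]
h=plane(c,[148,168],79,o)[0];print("hub w6",h)
c2=np.load("pics/w2.npy",allow_pickle=True).item()
h2=plane(c2,[153.5,118],79,c2["obs"])[0];print("hub w2",h2)
a=np.radians(145);print("pred knob",h[:2]+115*np.array([np.cos(a),np.sin(a)]))
print("w2 knob", plane(c2,[36,240],119,c2["obs"]))
t=np.load("pics/top0.npy",allow_pickle=True).item()
hsv=cv2.cvtColor(t["img"],cv2.COLOR_BGR2HSV);m=(hsv[...,2]<45).astype(np.uint8);m[:225]=0;m[250:]=0;m[:,:140]=0;m[:,170:]=0
n,l,s,ce=cv2.connectedComponentsWithStats(m);print(s,ce)
k=1+s[1:,4].argmax()
print(plane(t,ce[k],100)); P=cloud(t)[l==k];P=P[P[:,2]>110];print(np.median(P,0),P.min(0),P.max(0))
E
```

```text
hub w6 [563.43584722  67.46774646  79.        ]
hub w2 [563.42023228  66.69444974  79.        ]
pred knob [469.23336212 133.42903664]
w2 knob [[474.80687526 133.56937869 119.        ]]
[[     0      0    560    420 235132]
 [   149    234     12      8     68]] [[279.53618818 209.49185564]
 [154.36764706 237.66176471]]
[[467.86729605 133.93400974 100.        ]]
[469.27404597 131.25369035 117.53335387] [459.78052677 120.86680874 110.88599171] [476.71157105 140.91854047 121.27096759]
```

Emit:
servo_tool(
  angular=[
    [0,0,7],
    [0,0,14],
    [0,0,21],
    [0,0,28],
    [0,0,35],
    [0,0,42],
    [0,0,49],
    [0,0,56],
    [0,0,63],
    [0,0,70],
  ],
  slide=[
    [-7,16,0],
    [-14,32,0],
    [-21,48,0],
    [-28,64,0],
    [-35,80,0],
    [-42,96,0],
    [-49,112,0],
    [-56,128,0],
    [-63,145,0],
    [-74,164,0],
  ],
  grip=[0.3,0.3,0.3,0.3,0.3,0.3,0.3,0.3,0.3,0.3],
)

```text
time: 12.33
tool_pos: [473.4, 132.8, 158.5]
tcp_rot: [3.141, -0.0, 1.351]
contact_force: [0.2, 0.1, -1.0]
grip_width: 59.6
```

Emit:
servo_tool(
  angular=[
    [0,0,7],
    [0,0,14],
    [0,0,21],
    [0,0,28],
    [0,0,35],
    [0,0,42],
    [0,0,49],
    [0,0,56],
    [0,0,63],
    [0,0,68],
  ],
  slide=[
    [0,0,0],
    [0,0,0],
    [0,0,0],
    [0,0,0],
    [0,0,0],
    [0,0,0],
    [0,0,0],
    [0,0,0],
    [0,0,0],
    [0,0,0],
  ],
  grip=[0.3,0.3,0.3,0.3,0.3,0.3,0.3,0.3,0.3,0.3],
)

```text
time: 13.17
tool_pos: [473.3, 132.3, 158.5]
tcp_rot: [3.141, 0.0, 2.539]
contact_force: [0.2, -0.6, -0.3]
grip_width: 59.5
```

Emit:
servo_tool(
  angular=[
    [0,0,0],
    [0,0,0],
    [0,0,0],
  ],
  slide=[
    [0,0,0],
    [0,0,0],
    [0,0,0],
  ],
  grip=[0.3,0.3,0.3],
)

```text
time: 13.42
tool_pos: [472.8, 132.2, 158.5]
tcp_rot: [3.141, 0.0, 2.53]
contact_force: [0.3, 0.4, -0.3]
grip_width: 59.5
```

```bash
python3 w.py w7;python3 - <<'E'
from h import *
c=bot.capture("top");cv2.imwrite("pics/top2.png",c["img"])
cv2.imwrite("pics/scene2.png",bot.capture("scene")["img"])
E
```

```text
13.4167 [472.79491401 132.15160075 158.52291563] [3.14144059e+00 4.34340969e-05 2.52960457e+00] [ 0.32467428  0.44451707 -0.31209536] 59.461605112924 [ 0.12  0.35  1.72  0.    1.07 -0.84]
```

View pics/w7.png

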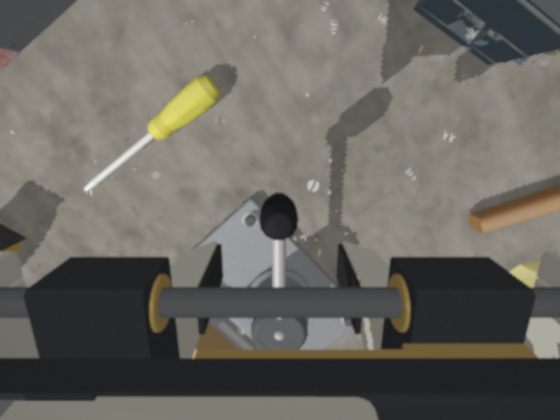

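View pics/top2.png

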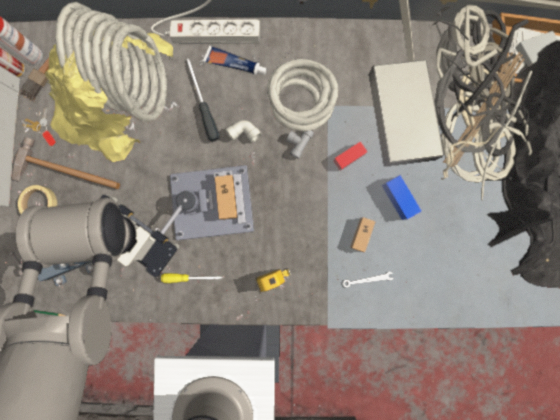

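View pics/scene2.png

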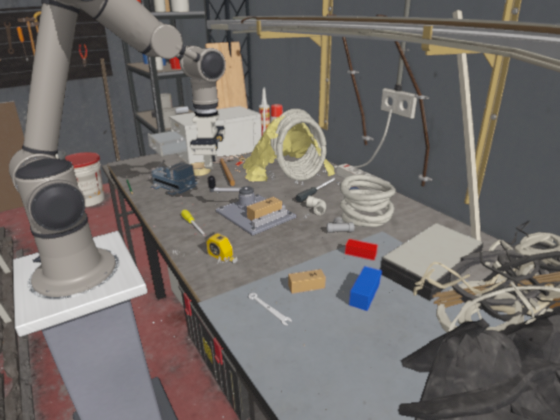

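Emit:
servo_tool(
  angular=[
    [0,0,0],
    [0,0,0],
    [0,0,0],
    [0,0,0],
    [0,0,0],
    [0,0,0],
    [0,0,0],
  ],
  slide=[
    [-4,1,-10],
    [-4,1,-30],
    [-4,1,-50],
    [-4,1,-65],
    [-4,1,-72],
    [-4,1,-74],
    [-4,1,-74],
  ],
  grip=[0.3,0.3,0.3,0.3,0.3,0.3,0.3],
)

```text
time: 14.15
tool_pos: [468.5, 133.1, 84.6]
tcp_rot: [-3.141, -0.0, 2.532]
contact_force: [0.3, -0.3, 0.2]
grip_width: 59.6
```

```bash
python3 w.py w8;python3 - <<'E'
from h import *
H=np.array([563.4,67.1]);o=bot.get_obs();d=o["tool_pos"][:2]-H
print(np.hypot(*d),np.degrees(np.arctan2(d[1],d[0])))
E
```

```text
14.15 [468.46523478 133.08164004  84.60536727] [-3.14141155e+00 -2.91358108e-04  2.53188883e+00] [ 0.30446921 -0.27227977  0.22134567] 59.600985476537 [ 0.12  0.44  1.82  0.    0.88 -0.84]
115.32689843274015 145.05490089052202
```

View pics/w8.png

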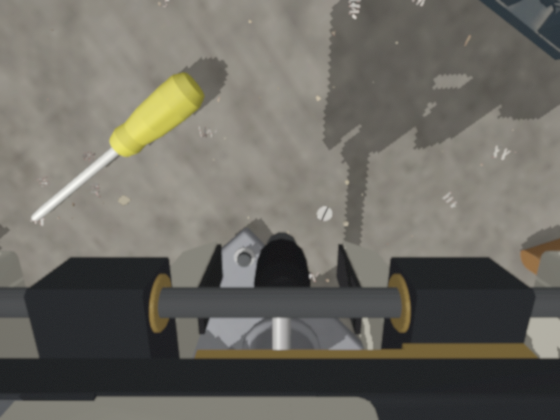

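```bash
cat > arc.py <<'E'
import numpy as np
H=np.array([563.4,67.1])
def P(phi,l=17):
    a=np.radians(phi);return H+115*np.array([np.cos(a),np.sin(a)])+l*np.array([np.sin(a),-np.cos(a)])
s=np.array([468.7,133.1])
print("contact",(P(145)-s).round(1))
for k in range(1,11): print(k,(P(145-3*k)-P(145)).round(1))
f=145-30
while f>62:
    print("from",f,[(P(f-i)-P(f)).round(1).tolist() for i in (1,2,3,4)]); f-=4
E
python3 arc.py
```

```text
contact [10.2 13.9]
1 [4.3 4.3]
2 [8.8 8.4]
3 [13.5 12.2]
4 [18.5 15.8]
5 [23.6 19.1]
6 [28.8 22.2]
7 [34.2 25. ]
8 [39.8 27.4]
9 [45.5 29.6]
10 [51.3 31.5]
from 115 [[1.9, 0.6], [3.9, 1.1], [5.9, 1.6], [7.9, 2.0]]
from 111 [[2.0, 0.4], [4.0, 0.8], [6.0, 1.2], [8.0, 1.5]]
from 107 [[2.0, 0.3], [4.0, 0.5], [6.0, 0.8], [8.1, 0.9]]
from 103 [[2.0, 0.1], [4.0, 0.3], [6.1, 0.3], [8.1, 0.4]]
from 99 [[2.0, 0.0], [4.1, -0.0], [6.1, -0.1], [8.1, -0.2]]
from 95 [[2.0, -0.1], [4.0, -0.3], [6.1, -0.5], [8.1, -0.8]]
from 91 [[2.0, -0.3], [4.0, -0.6], [6.0, -0.9], [8.0, -1.3]]
from 87 [[2.0, -0.4], [4.0, -0.9], [5.9, -1.4], [7.9, -1.9]]
from 83 [[2.0, -0.6], [3.9, -1.1], [5.8, -1.8], [7.7, -2.4]]
from 79 [[1.9, -0.7], [3.8, -1.4], [5.7, -2.2], [7.6, -3.0]]
from 75 [[1.9, -0.8], [3.7, -1.7], [5.5, -2.6], [7.3, -3.5]]
from 71 [[1.8, -0.9], [3.6, -1.9], [5.3, -2.9], [7.1, -4.0]]
from 67 [[1.7, -1.1], [3.4, -2.2], [5.1, -3.3], [6.8, -4.5]]
from 63 [[1.6, -1.2], [3.3, -2.4], [4.9, -3.7], [6.4, -4.9]]
```

Emit:
servo_tool(
  angular=[
    [0,0,0],
    [0,0,0],
    [0,0,0],
    [0,0,0],
    [0,0,0],
    [0,0,0],
  ],
  slide=[
    [3,4,0],
    [6,8,0],
    [8,11,0],
    [9,12.5,0],
    [10.2,13.9,0],
    [10.2,13.9,0],
  ],
  grip=[0.3,0.3,0.3,0.3,0.3,0.3],
)

```text
time: 14.7
tool_pos: [478.9, 147.3, 84.8]
tcp_rot: [3.141, 0.0, 2.533]
contact_force: [0.1, 1.1, -0.5]
grip_width: 59.2
```

Emit:
servo_tool(
  angular=[
    [0,0,-1.5],
    [0,0,-3],
    [0,0,-4.5],
    [0,0,-6],
    [0,0,-9],
  ],
  slide=[
    [2.1,2.2,0],
    [4.3,4.3,0],
    [6.5,6.4,0],
    [8.8,8.4,0],
    [13.5,12.2,0],
  ],
  grip=[0.3,0.3,0.3,0.3,0.3],
)

```text
time: 15.12
tool_pos: [490.5, 157.6, 84.1]
tcp_rot: [-3.137, -0.001, 2.374]
contact_force: [-3.6, -6.0, 1.6]
grip_width: 59.8
```

Emit:
servo_tool(
  angular=[
    [0,0,-3],
    [0,0,-6],
    [0,0,-9],
    [0,0,-12],
    [0,0,-15],
    [0,0,-18],
    [0,0,-21],
    [0,0,-21],
  ],
  slide=[
    [5,3.6,0],
    [10.1,6.9,0],
    [15.3,10,0],
    [20.7,12.8,0],
    [26.3,15.2,0],
    [32,17.4,0],
    [37.8,19.3,0],
    [37.8,19.3,0],
  ],
  grip=[0.3,0.3,0.3,0.3,0.3,0.3,0.3,0.3],
)

```text
time: 15.78
tool_pos: [528.3, 178.3, 84.0]
tcp_rot: [-3.137, -0.001, 2.006]
contact_force: [-5.3, -1.7, 2.0]
grip_width: 60.0
```

```bash
cat > s.py <<'E'
import sys
from h import *
n=sys.argv[1];o=bot.get_obs();print(o["time"],o["contact_force"].round(1),o["tool_pos"].round(1))
c=bot.capture("top")["img"][150:260,110:280];s=bot.capture("scene")["img"][140:260,130:310]
a=cv2.resize(c,(680,440//1),interpolation=cv2.INTER_CUBIC)
cv2.imwrite(f"pics/t{n}.png",a);cv2.imwrite(f"pics/s{n}.png",cv2.resize(s,None,fx=4,fy=4,interpolation=cv2.INTER_CUBIC))
E
python3 s.py a; python3 w.py wa
```

```text
15.7833 [-5.3 -1.7  2. ] [528.3 178.3  84. ]
15.8833 [527.99023308 178.14230056  83.98208676] [-3.13703395e+00 -1.17142841e-03  2.00879231e+00] [-4.05965336 -0.73634993  2.57038956] 59.587851460103224 [ 0.19  0.55  1.62  0.    0.98 -0.25]
```

View pics/ta.png

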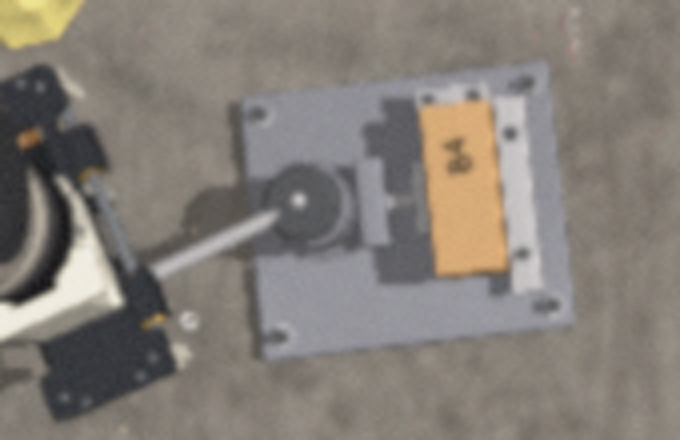

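View pics/wa.png

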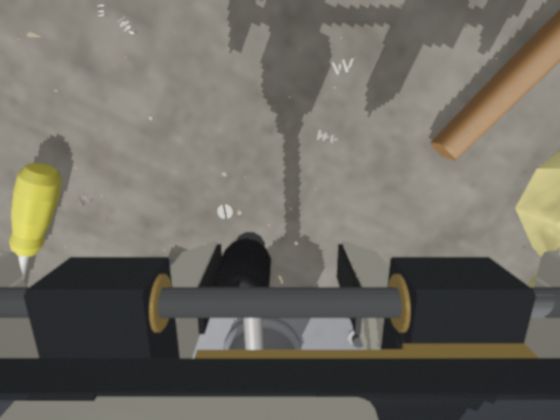

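View pics/sa.png

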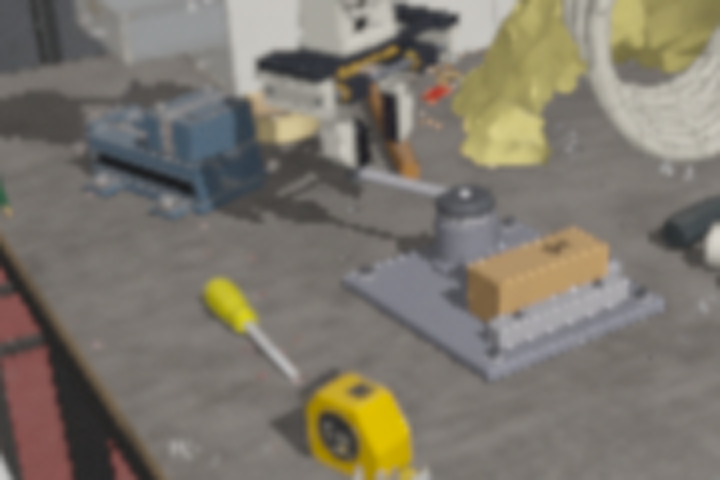

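Emit:
servo_tool(
  angular=[
    [0,0,-1],
    [0,0,-2],
    [0,0,-3],
    [0,0,-4],
    [0,0,-4],
  ],
  slide=[
    [1.9,0.6,0],
    [3.9,1.1,0],
    [5.9,1.6,0],
    [7.9,2,0],
    [7.9,2,0],
  ],
  grip=[0.3,0.3,0.3,0.3,0.3],
)

```text
time: 16.35
tool_pos: [535.7, 180.3, 84.0]
tcp_rot: [-3.137, -0.001, 1.938]
contact_force: [-5.6, -0.5, 1.6]
grip_width: 59.6
```

Emit:
servo_tool(
  angular=[
    [0,0,-1],
    [0,0,-2],
    [0,0,-3],
    [0,0,-4],
  ],
  slide=[
    [2,0.4,0],
    [4,0.8,0],
    [6,1.2,0],
    [8,1.5,0],
  ],
  grip=[0.3,0.3,0.3,0.3],
)

```text
time: 16.68
tool_pos: [543.3, 181.8, 83.9]
tcp_rot: [-3.136, -0.001, 1.868]
contact_force: [-7.3, -0.4, 2.6]
grip_width: 59.6
```

Emit:
servo_tool(
  angular=[
    [0,0,-1],
    [0,0,-2],
    [0,0,-3],
    [0,0,-4],
  ],
  slide=[
    [2,0.3,0],
    [4,0.5,0],
    [6,0.8,0],
    [8.1,0.9,0],
  ],
  grip=[0.3,0.3,0.3,0.3],
)

```text
time: 17.02
tool_pos: [551.3, 183.0, 84.0]
tcp_rot: [-3.136, -0.001, 1.799]
contact_force: [-7.9, 0.8, 2.6]
grip_width: 59.5
```

Emit:
servo_tool(
  angular=[
    [0,0,-1],
    [0,0,-2],
    [0,0,-3],
    [0,0,-4],
  ],
  slide=[
    [2,0.1,0],
    [4,0.3,0],
    [6.1,0.3,0],
    [8.1,0.4,0],
  ],
  grip=[0.3,0.3,0.3,0.3],
)

```text
time: 17.35
tool_pos: [559.1, 183.5, 83.9]
tcp_rot: [-3.135, -0.001, 1.729]
contact_force: [-9.7, 1.4, 2.6]
grip_width: 59.8
```

Force is rising (pad pressing). Continue in shorter steps.

Emit:
servo_tool(
  angular=[
    [0,0,-1],
    [0,0,-2],
    [0,0,-3],
    [0,0,-3],
  ],
  slide=[
    [2,0,0],
    [4.1,0,0],
    [6.1,-0.1,0],
    [6.1,-0.1,0],
  ],
  grip=[0.3,0.3,0.3,0.3],
)

```text
time: 17.68
tool_pos: [565.2, 183.5, 83.8]
tcp_rot: [-3.135, -0.001, 1.676]
contact_force: [-9.2, 1.9, 3.1]
grip_width: 59.8
```

Emit:
servo_tool(
  angular=[
    [0,0,-1],
    [0,0,-2],
    [0,0,-3],
    [0,0,-3],
  ],
  slide=[
    [2,-0.1,0],
    [4,-0.3,0],
    [6.1,-0.5,0],
    [6.1,-0.5,0],
  ],
  grip=[0.3,0.3,0.3,0.3],
)

```text
time: 18.02
tool_pos: [570.9, 183.3, 83.8]
tcp_rot: [-3.134, -0.001, 1.624]
contact_force: [-10.2, 2.6, 2.9]
grip_width: 59.8
```

Emit:
servo_tool(
  angular=[
    [0,0,-1],
    [0,0,-2],
    [0,0,-3],
    [0,0,-3],
  ],
  slide=[
    [2,-0.2,0],
    [4,-0.5,0],
    [6,-0.8,0],
    [6,-0.8,0],
  ],
  grip=[0.3,0.3,0.3,0.3],
)

```text
time: 18.35
tool_pos: [576.6, 182.7, 83.7]
tcp_rot: [-3.133, -0.001, 1.572]
contact_force: [-11.2, 3.7, 3.1]
grip_width: 59.2
```

Emit:
servo_tool(
  angular=[
    [0,0,-1],
    [0,0,-2],
    [0,0,-3],
    [0,0,-3],
  ],
  slide=[
    [2,-0.3,0],
    [4,-0.7,0],
    [6,-1.1,0],
    [6,-1.1,0],
  ],
  grip=[0.3,0.3,0.3,0.3],
)

```text
time: 18.68
tool_pos: [582.4, 181.8, 83.6]
tcp_rot: [-3.133, -0.0, 1.519]
contact_force: [-12.5, 4.4, 3.6]
grip_width: 59.7
```

Emit:
servo_tool(
  angular=[
    [0,0,-1],
    [0,0,-2],
    [0,0,-2],
  ],
  slide=[
    [2,-0.4,0],
    [4,-0.9,0],
    [4,-0.9,0],
  ],
  grip=[0.3,0.3,0.3],
)

```text
time: 18.93
tool_pos: [586.6, 181.1, 83.7]
tcp_rot: [-3.133, -0.0, 1.484]
contact_force: [-10.1, 5.4, 3.8]
grip_width: 59.6
```

```bash
python3 s.py b; python3 w.py wb
```

```text
18.9333 [-10.1   5.4   3.8] [586.6 181.1  83.7]
19.0333 [586.60733207 181.07933026  83.76097333] [-3.13363582e+00 -4.39540841e-04  1.48539006e+00] [-11.17000043   5.06623372   3.30139515] 59.70143752757312 [0.17 0.64 1.44 0.   1.07 0.26]
```

View pics/sb.png

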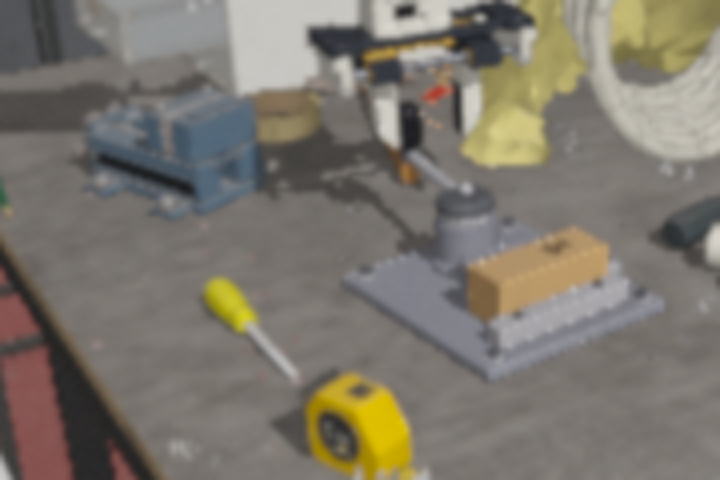

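View pics/wb.png

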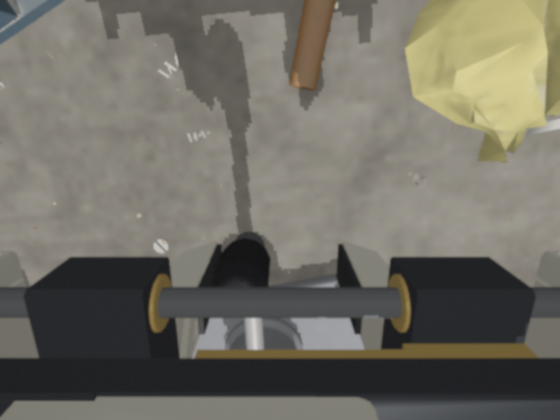

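Emit:
servo_tool(
  angular=[
    [0,0,-1],
    [0,0,-2],
    [0,0,-2],
  ],
  slide=[
    [2,-0.5,0],
    [3.9,-1,0],
    [3.9,-1,0],
  ],
  grip=[0.3,0.3,0.3],
)

```text
time: 19.33
tool_pos: [594.4, 179.0, 84.6]
tcp_rot: [3.141, -0.0, 1.45]
contact_force: [0.3, 0.1, -0.1]
grip_width: 59.5
```

```bash
python3 s.py c; python3 w.py wc
```

```text
19.3333 [ 0.3  0.1 -0.1] [594.4 179.   84.6]
19.4333 [594.05325477 178.80519831  84.50362742] [-3.14156324e+00  9.94417199e-05  1.45072421e+00] [ 0.29033359  0.31202977 -0.29785577] 59.60766043913365 [ 0.17  0.65  1.43 -0.    1.07  0.29]
```

View pics/sc.png

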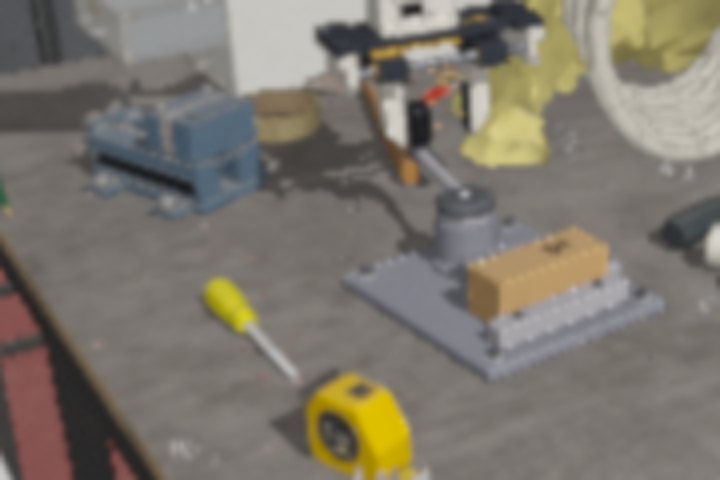

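View pics/wc.png

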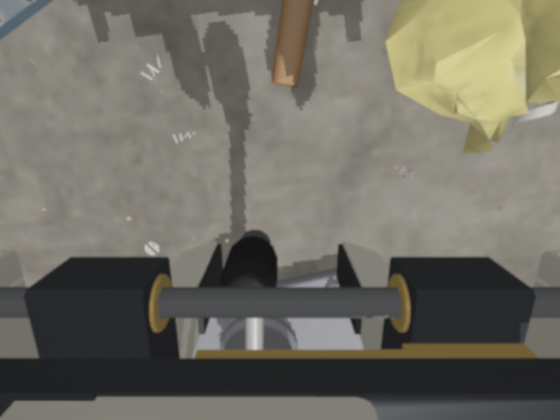

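```bash
python3 - <<'E'
import cv2,numpy as np
A=[cv2.imread(f"pics/s{k}.png")[140:260,390:540] for k in "abc"]
B=[cv2.imread(f"pics/t{k}.png")[120:260,200:350] for k in "abc"]
r1=np.hstack([cv2.resize(x,(260,208)) for x in A]);r2=np.hstack([cv2.resize(x,(260,243)) for x in B])
cv2.imwrite("pics/cmp.png",np.vstack([r1,r2]))
E
```

```text
(no output)
```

View pics/cmp.png

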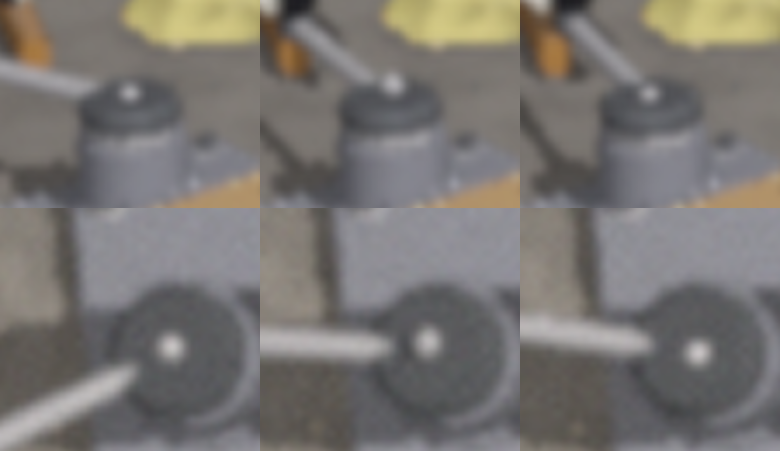

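Emit:
servo_tool(
  angular=[
    [0,0,0],
    [0,0,0],
    [0,0,0],
    [0,0,0],
    [0,0,0],
    [0,0,0],
    [0,0,0],
    [0,0,0],
    [0,0,0],
    [0,0,0],
  ],
  slide=[
    [-4,0.6,0],
    [-8,1.2,0],
    [-10,1.5,0],
    [-10,1.5,0],
    [-10,1.5,10],
    [-10,1.5,35],
    [-10,1.5,65],
    [-10,1.5,95],
    [-10,20,100],
    [-10,40,100],
  ],
  grip=[0.3,0.3,0.3,0.3,0.3,0.3,0.3,0.3,0.3,0.3],
)

```text
time: 20.32
tool_pos: [586.1, 218.7, 189.2]
tcp_rot: [3.135, -0.002, 1.448]
contact_force: [0.3, -0.2, -0.2]
grip_width: 60.0
```

Emit:
servo_tool(
  angular=[
    [0,0,0],
    [0,0,0],
    [0,0,0],
    [0,0,0],
    [0,0,0],
    [0,0,0],
    [0,0,0],
  ],
  slide=[
    [0,20,0],
    [0,40,0],
    [0,60,0],
    [0,60,0],
    [0,60,0],
    [0,60,0],
    [0,60,0],
  ],
  grip=[0.3,0.3,0.3,0.3,0.3,0.3,0.3],
)

```text
time: 20.9
tool_pos: [584.3, 277.9, 185.0]
tcp_rot: [3.141, 0.0, 1.449]
contact_force: [0.1, 0.6, 0.4]
grip_width: 59.9
```

```bash
python3 s.py d; python3 w.py wd; python3 - <<'E'
import cv2,numpy as np
a=cv2.imread("pics/td.png");b=cv2.resize(cv2.imread("pics/sd.png"),(680,453));cv2.imwrite("pics/td2.png",cv2.resize(np.vstack([a,b]),None,fx=.65,fy=.65))
E
```

```text
20.9 [0.1 0.6 0.4] [584.3 277.9 185. ]
21.0 [584.35174185 277.90096215 184.92231406] [3.14128990e+00 1.29042928e-04 1.44902407e+00] [-0.19328192  1.3421457  -0.67936635] 59.76510660694355 [ 0.33  0.6   1.22 -0.    1.32  0.45]
```

View pics/td2.png

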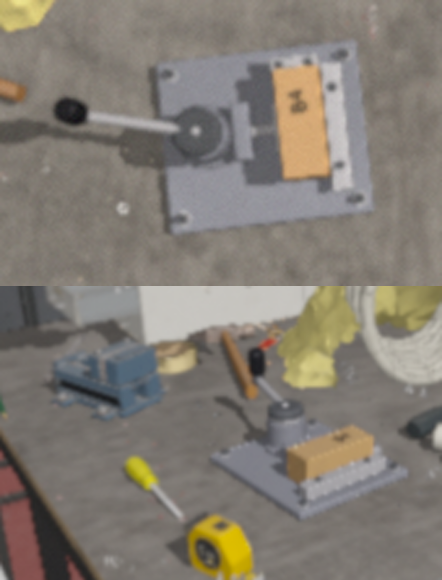

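View pics/wd.png

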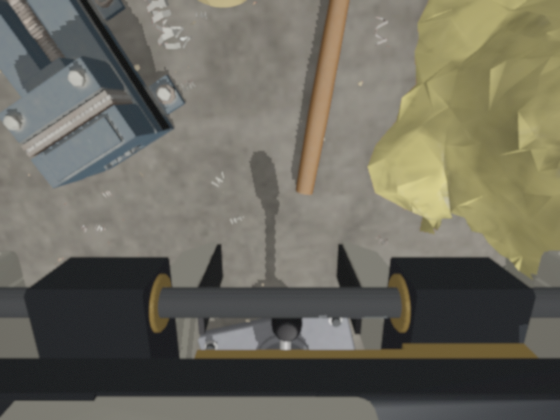

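```bash
python3 - <<'E'
from h import *
c=bot.capture("top");cv2.imwrite("pics/fin.png",cv2.resize(c["img"][160:245,180:260],None,fx=7,fy=7,interpolation=cv2.INTER_CUBIC))
hsv=cv2.cvtColor(c["img"],cv2.COLOR_BGR2HSV)
m=((hsv[...,0]>8)&(hsv[...,0]<22)&(hsv[...,1]>90)).astype(np.uint8);m[:,:205]=0;m[:,245:]=0;m[:165]=0;m[235:]=0
k=max(cv2.findContours(m,cv2.RETR_EXTERNAL,cv2.CHAIN_APPROX_NONE)[0],key=cv2.contourArea)
r=cv2.minAreaRect(plane(c,k.reshape(-1,2),57)[:,:2].astype(np.float32));print(r)
ex=np.array([.9925,.1219]);ey=np.array([-.1219,.9925]);print(ex@r[0],"exp 567.4",ey@r[0],"exp -101.2")
E
```

```text
((574.6226196289062, -31.916044235229492), (109.76541900634766, 45.360923767089844), 7.021725654602051)
566.422384189415 exp 567.4 -101.72317123622894 exp -101.2
```

View pics/fin.png

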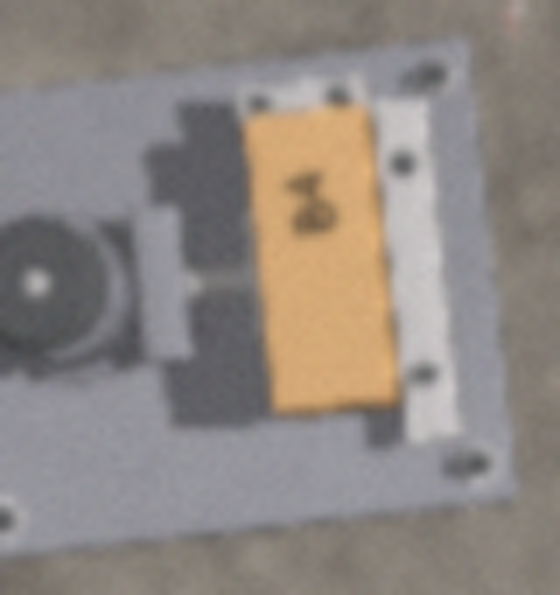

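The block is home at the stop and rail with yaw 7.02°, the pad is pressed on it, and the ball is down.

```bash
python3 -c "
from plant import bot
print(bot.close_job())"
```

```text
the job is handed in; nothing more can be done
None
```

The wooden block is clamped in the fixture, and I handed the job in at about 21 s of the 72 s allowed.

- **Block:** I laid it in the nest and slid it along the rail at about 5 N, briefly 11 N. It stopped against the end stop at about 10 N, and I released it there.
- **Handle:** I pushed the knob clockwise with one finger. The push rose from about 6–7 N to 13 N, then dropped to zero within one 2° step. I stopped there, backed off and lifted clear.
- **Clutch check:** Pictures show the steel ball raised just before the force dropped and back down afterwards. The knob had run a few millimetres ahead of the finger, so the handle was not pushed any further.
- **Final check:** The block sits at 7.02°, against a fixture angle of about 7.0°. It is within about 1 mm of the home position I had worked out, which is inside the camera's 2 mm accuracy. The pad looks pressed against it in the top view, partly hidden by shadow, and the robot is touching nothing. I saw no sign that any other tool moved.

No check failed. The drag force rose to about 11 N part-way through the slide because I was pressing down slightly, so I eased up and it fell to 5 N.

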